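# Pull the slide magazine from the packed rack and load the scanner

## Task

Tip the top of the blue slide magazine out of the packed row, at least 20 degrees towards the rack's open front, then pull it free by its yellow grip, stand it on the scanner's ledge between the two guides with its grip still outside the clear hood, and let go. Then take it again by its body at the end that sticks out and slide it under the hood until it is fully home against the stop. Leave the other boxes standing in their row, and do not disturb the wipes box, the bottle or the tip box.

Things in the scene. Friction and masses are not known exactly. Their poses are not given: they have to be found in the camera images.
- magazine: Blue slide magazine with a yellow grip on top, in one of the three inner places of the row. Body 90 deep (x) x 32 thick (y) x 90 high; grip blade 24 (x) x 10 (y) x 24 high centred on its top, 114 high in all. Loose, 0.17 to 0.35 kg. Origin: centre of its underside; z up; its -x face (white strip) looks to the rack's open front. Works either way round.
- magazine_grip (a point): Centre of the magazine's yellow grip blade, 102 above the underside; the blade's two broad sides face +-y of the magazine. The cartons' tops beside it lie 0 to 8 below the magazine's top face.
- rack: White fixed rack, 110 deep (x) x 178 wide (y), side panels 63 high. Origin: centre of its underside; -x is its open front, y along the row. Floor top at z = 8. Front lip 6 high above the floor, inner face x = -47; low back wall (to z = 38) inner face x = +47. Five items stand at y = -66, -33, 0, 33, 66 and x = 0, about 1 apart, 2 from lip and back.
- rack_rail (a point): Middle of the lower front edge of the rack's grey top rail, at x = 31, z = 120 of the rack (24 deep, 6 thick, whole width). It overhangs the rear 14 of the items, so none lifts straight out: tipped about its lower front edge, top forward (-x), an item clears the rail from about 0.25 rad on, and is then drawn forward and up.
- dock: Fixed slide scanner, 325 long (x) x 170 wide (y). Origin: on the table on the centreline, under the front edge of its clear hood; +x runs into the machine, the loading ledge lies at -x, open end towards the robot. Ledge top z = 30, from x = -125 on. Two aluminium guides (12 high, 8 thick) from x = -115 to 60, 40 apart inside. White housing 110 high from x = 60 on: the stop.
- dock_hood (a point): Middle of the lower front edge of the dock's clear hood: x = 0, z = 152 of the dock. The hood runs to x = 60, top at z = 157 with a black 3 high seam at the front edge, side walls at y = +-55 to 60. The magazine stands between the guides lengthwise (4 spare each side) and slides in under it; the hood leaves no room for a hand at the grip.
- dock_home (a point): Where the centre of the magazine's underside lies when fully home against the stop: on the ledge, on the centreline, x = 15, z = 30 of the dock. 30 of the magazine's length then sticks out of the hood. Axes as the dock's.
- box_a: Carton in the packed row, brown, at one end of the row (y = -66); 32 thick (y) x 90 deep (x) x 88 high, flat top, no grip. Loose, about 0.28 kg. Origin: centre of its underside; z up. Must stay standing in the row.
- box_b: Carton in the packed row, white with a green band, in an inner place; 32 thick (y) x 90 deep (x) x 82 high, flat top, no grip. Loose, about 0.28 kg. Origin: centre of its underside; z up. Must stay standing in the row.
- box_c: Carton in the packed row, grey, in an inner place; 32 thick (y) x 90 deep (x) x 86 high, flat top, no grip. Loose, about 0.28 kg. Origin: centre of its underside; z up. Must stay standing in the row.
- box_d: Carton in the packed row, green, at one end of the row (y = +66); 32 thick (y) x 90 deep (x) x 90 high, flat top, no grip. Loose, about 0.28 kg. Origin: centre of its underside; z up. Must stay standing in the row.
- wipes_box: Green and white box of wipes, 110 x 110 x 85 high. Bystander. Origin: centre of its underside.
- reagent_bottle: Amber bottle, 60 in diameter, 140 high. Bystander. Origin: centre of its underside.
- tip_box: Box of pipette tips with a blue tray, 85 (x) x 120 (y) x 51 high. Bystander. Origin: centre of its underside.

How it is judged (in metres and radians):
On the way, in this order (a step that is already met when the one before it is completed fails the run):
1. the magazine is tipped forward at least 0.28 rad (16 degrees) while its foot is still in its place in the rack (angle between magazine's own z axis and vertical above 0.28 rad and x of magazine_grip in the frame of rack below -0.015 m and x of magazine in the frame of rack between -0.03 and 0.03 m and y of magazine in the frame of rack between -0.06 and 0.06 m and z of magazine in the frame of rack between -0.01 and 0.045 m), for 0.1 s.
2. it stands on the scanner's ledge between the guides, its grip still outside the hood, and is let go (x of magazine in the frame of dock between -0.11 and -0.008 m and y of magazine in the frame of dock between -0.01 and 0.01 m and z of magazine in the frame of dock between 0.024 and 0.037 m and angle between magazine's own z axis and vertical below 0.08 rad and contact force between magazine and the fingers below 0.1 N), for 0.3 s.
3. it is taken again by its body near the end that sticks out (contact force between magazine and the fingers above 2 N and (x of the grasp point in the frame of magazine below -0.012 m or x of the grasp point in the frame of magazine above 0.012 m) and z of the grasp point in the frame of magazine below 0.098 m), for 0.1 s.
4. it is slid fully home (x of magazine in the frame of dock_home between -0.007 and 0.006 m and y of magazine in the frame of dock_home between -0.008 and 0.008 m and z of magazine in the frame of dock_home between -0.005 and 0.006 m and angle between magazine's own z axis and vertical below 0.08 rad and angle between the x axis of magazine and the x axis of dock, either way round below 0.15 rad), for 0.2 s.
At the end, for the whole second after the job is handed in: The magazine stands upright (within 0.08 rad) on the ledge between the guides, its centre within 7 mm of the fully home point along the dock, 8 mm across and in line with the dock within 0.15 rad, at rest; each carton within 20 mm of where it stood and upright within 0.15 rad (all of step 4 and distance of each of box_a, box_b, box_c, box_d from where it was at the start of the episode below 0.02 m and angle between each of box_a, box_b, box_c, box_d's own z axis and vertical below 0.15 rad and linear speed of magazine below 0.01 m/s); the robot touches nothing.
It fails at once if a carton of the row is tipped (over 0.4 rad) or dragged out of place (over 40 mm) (angle between any of box_a, box_b, box_c, box_d's own z axis and vertical above 0.4 rad or distance of any of box_a, box_b, box_c, box_d from where it was at the start of the episode above 0.04 m).
It fails at once if a bystander is moved over 30 mm or tipped over 0.3 rad (distance of any of wipes_box, reagent_bottle, tip_box from where it was at the start of the episode above 0.03 m or angle between any of wipes_box, reagent_bottle, tip_box's own z axis and vertical above 0.3 rad).
It also fails if it takes over 54 s, if anything falls off the work surface, if the arm or the gripper's body presses on something with over 40 N, if the wrist force passes 120 N, or if a joint passes its speed limit or range.

## Robot

A 6-joint arm with a two-finger parallel gripper is mounted at the origin on the work surface. World frame = base frame: x ahead of the robot, y to its left, z up, the work surface at z = 0. Lengths are in m, angles in degrees, forces in N, time in s.
With the tool pointing down it reaches from about 0.375 to 0.9 m from the base axis. Payload 3.1 kg.
Tool frame: the origin (TCP) lies at the very end of the fingers, on their centre line; the grasp point (between the pads) lies 19 mm behind it; z points along the fingers, y is the direction in which the jaws open and shut (so a half turn about z gives the same grasp; the last joint's range is limited). The gripper opens to 87 mm and grips with 3 to 60 N. Pads are 19 mm wide; open, the fingers measure 117 mm over their backs; the gripper's body (75 mm by 190 mm) begins 51 mm behind the grasp point.
Start: joints at [-78.352, 30.224, 82.088, -0, 67.689, -10.227], TCP at [0.233, -0.58, 0.223] pointing down, gripper open.
Joint ranges: [-176.69, 176.69], [-43.24, 126.21], [12.49, 139.97], [-82, 262], [0, 151.66], [-163.58, 163.58]. Speed limits (degrees/s): [159.86, 159.86, 180, 180, 180, 180].

## Interface

Orientations are given as a 3x3 rotation matrix whose columns are the frame's x, y, z axes.
In Python, from rig import read_state, capture, hand_in gives the robot as it stands. The module is installed in compiled form; this text tells all that it offers.
- The arm moves only by the tool send_rows, never from a script. Its argument "moves" is one flat list of numbers, 7 for each row, row after row: the turn, a rotation vector about the world's x, y, z in degrees, then the shift along the world's x, y, z in cm, then the gripper's target within -1 to 1 (fully open at 1, half-way at 0, shut at -1). In form: [rx, ry, rz, tx, ty, tz, hand, rx, ry, rz, tx, ty, tz, hand, ...]. A call has 1 to 20 rows; each row shifts and turns the commanded pose from where the row before left it; what a row does not reach is not made up. A row lasts 1/10 s, in which the tool goes at most 50 mm and 8.59 degrees, less where a joint would pass 70% of its speed; a pose out of reach is approached as far as the arm can. A call with a gripper value outside its range is refused whole. The fingers move at their own pace and stop on an object; the grip force is fixed at half the most. Time passes only in rows, so rows that do not move let the fingers close. It gives the time, the measured TCP pose, the force and the opening at its end, in the units of the state.
- read_state(): the state, without advancing time (a new reading comes with each control period).
- capture(name): name is "scene" or "top" or "wrist"; returns a dict with "pixels" (400x640x3 uint8, red, green, blue), "vertical_fov" (degrees; the focal length in pixels is half the picture's height over the tangent of half this angle, whatever the lens; pixels are square), "cx", "cy" (the principal point, pixels), "rvec" (rotation vector, rad) and "tvec" (3), from world to camera coordinates, as OpenCV has them. Camera axes: x right, y down, z forward; pixel columns grow to the right and rows downward; lengths in m; the calibration is good to about 2 mm. A picture is of the moment at which its call begins. There is no depth.
- hand_in(): hands the job in, once; it reports no verdict.
The state is a dict: "time_s": time; "joint_positions": joint angles; "qvel": joint speeds; "tau": joint torques, N m; "position": TCP position; "tcp_rot": TCP orientation; "force": force on the tool from outside, world axes, zero at the start; "moment": the same for the moment, N m; "opening": opening from 0.0 (shut) to 1.0 (fully open).
Only numpy, scipy, OpenCV 4.12 (cv2) and the standard library are available. Lean on these libraries where they do the work, as an engineer would, in place of code of your own. Each camera call takes 0.05 s, during which the arm holds its last target.

## Working session

There is one attempt and no reset: what is moved stays moved. The work goes in short steps, Python scripts to look and compute and a tool call to move; the robot and the scene stay as the last step left them, time stands still between calls to the robot, and variables do not carry over. Pictures are saved under pics/ and viewed, and the job is handed in when it is done.

Besides the shell and the picture viewer there is one more tool, called as a command line: name --argument value ..., lists and objects as JSON in quotes. send_rows: Moves the arm, as the interface text tells. Its arguments: {"type":"object","properties":{"moves":{"type":"array","items":{"type":"number"}}},"required":["moves"]}

```bash
mkdir -p pics
cat > h.py <<'E'
import numpy as np,cv2
from rig import read_state,capture,hand_in
def cap(n,f):
    c=capture(n); cv2.imwrite('pics/'+f+'.png',cv2.cvtColor(c['pixels'],cv2.COLOR_RGB2BGR)); 
    d={k:v for k,v in c.items()}; np.save('pics/'+f+'.npy',d,allow_pickle=True); return c
def load(f): return np.load('pics/'+f+'.npy',allow_pickle=True).item()
def K(c):
    h=c['pixels'].shape[0]; f=h/2/np.tan(np.radians(c['vertical_fov'])/2)
    return np.array([[f,0,c['cx']],[0,f,c['cy']],[0,0,1]])
def ray(c,u,v):
    R,_=cv2.Rodrigues(np.array(c['rvec'],float)); t=np.array(c['tvec'],float).ravel()
    d=R.T@np.linalg.inv(K(c))@np.array([u,v,1.]); return -R.T@t,d
def atz(c,u,v,z):
    o,d=ray(c,u,v); return o+d*(z-o[2])/d[2]
def proj(c,P):
    p,_=cv2.projectPoints(np.array(P,float).reshape(-1,3),np.array(c['rvec'],float),np.array(c['tvec'],float),K(c),None); return p.reshape(-1,2)
E
python3 - <<'E'
from h import *
for n in('scene','top','wrist'):
    c=cap(n,n+'0'); print(n,c['vertical_fov'],c['cx'],c['cy'],ray(c,320,200))
s=read_state(); print(s)
E
```

```text
scene 43.03903472886747 314.4470028306595 198.937191547163 (array([ 1.78223204, -0.19927106,  1.11206582]), array([-0.76528405,  0.13106275, -0.63030716]))
top 47.7695815358216 325.7582765376038 197.08144212064678 (array([0.35309794, 0.02371966, 1.60861844]), array([ 0.12281971, -0.00345874, -0.9925259 ]))
wrist 69.37376388581781 320.114993724203 198.05857063517604 (array([ 0.30907293, -0.54962185,  0.38348233]), array([-0.28293343, -0.11123228, -0.95269163]))
{'time_s': 0.15, 'joint_positions': array([-7.83520460e+01,  3.02678230e+01,  8.21385209e+01, -1.80552554e-03,
        6.76878824e+01, -1.02261701e+01]), 'qvel': array([ 0.09725242, -0.12304791, -0.25767924, -0.03910539, -0.02641281,
       -0.0733943 ]), 'tau': array([ 5.54549831e-05, -4.40430450e+01, -1.76842707e+01,  6.33066427e-02,
        5.52620064e-02, -9.56730401e-05]), 'position': array([ 0.23277379, -0.57944737,  0.22179027]), 'tcp_rot': array([[ 9.28000190e-01,  3.72579546e-01, -3.60585168e-04],
       [ 3.72579628e-01, -9.27998839e-01,  1.60480513e-03],
       [ 2.63294949e-04, -1.62360615e-03, -9.99998647e-01]]), 'force': array([ 0.04310475,  0.64606095, -0.03188997]), 'moment': array([ 0.01310592, -0.01706801, -0.02686613]), 'opening': 1.0002379402976753}
```

View pics/scene0.png

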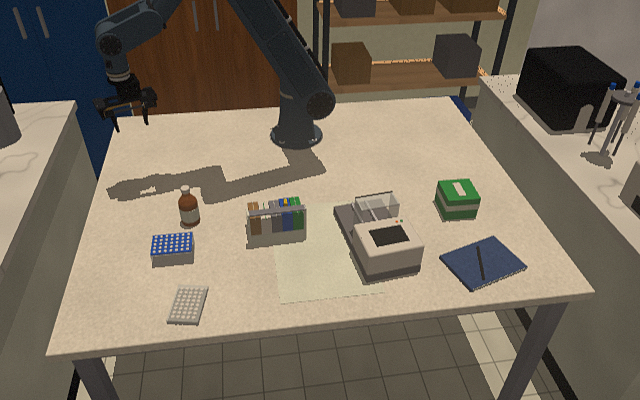

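View pics/top0.png

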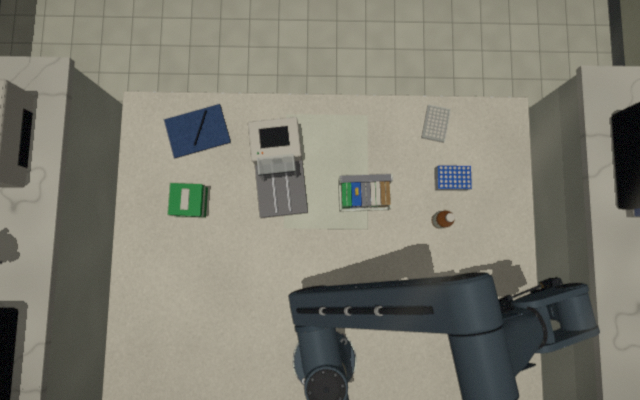

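View pics/wrist0.png

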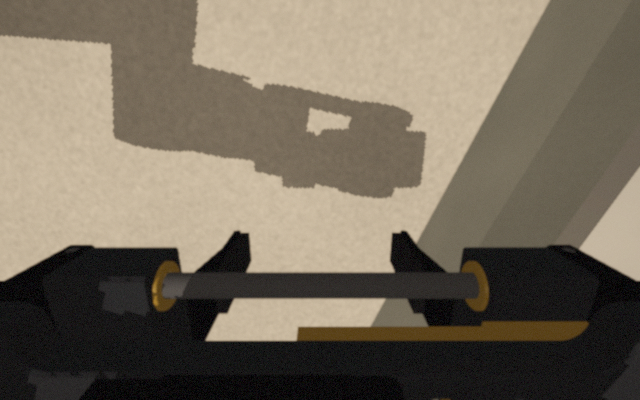

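Run:
```python
import cv2
a=cv2.imread('pics/top0.png'); cv2.imwrite('pics/top0z.png',cv2.resize(a[105:230,235:405],None,fx=4.7,fy=4.7,interpolation=cv2.INTER_CUBIC))
a=cv2.imread('pics/scene0.png'); cv2.imwrite('pics/scene0z.png',cv2.resize(a[180:285,235:430],None,fx=4,fy=4,interpolation=cv2.INTER_CUBIC))
```

```text
(no output)
```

View pics/top0z.png

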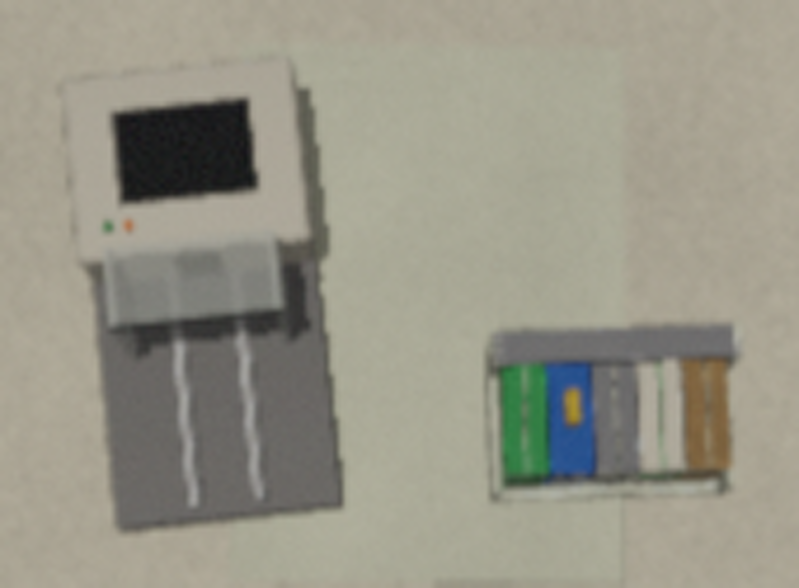

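View pics/scene0z.png

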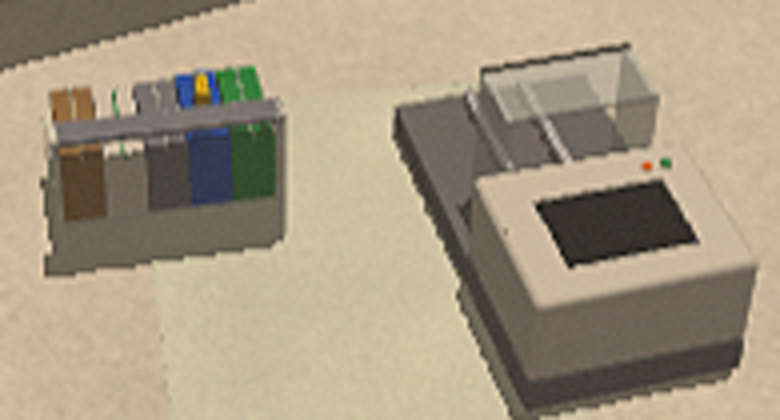

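```bash
cat > fit.py <<'E'
from h import *
from scipy.optimize import least_squares
def W(p,P):
    P=np.array(P,float)/1000; c,s=np.cos(p[2]),np.sin(p[2])
    return np.c_[p[0]+c*P[:,0]-s*P[:,1],p[1]+s*P[:,0]+c*P[:,1],P[:,2]]
def fit(obs,p0):
    # obs: list of (cam, [uv], [P])
    f=lambda p: np.concatenate([(proj(c,W(p,P))-np.array(uv)).ravel()*w for c,uv,P,w in obs])
    r=least_squares(f,p0,loss='soft_l1'); 
    for c,uv,P,w in obs: print(np.round(proj(c,W(r.x,P))-np.array(uv),1).tolist())
    print(np.round(r.x[:2],4),np.degrees(r.x[2])); return r.x
E
python3 - <<'E'
from fit import *
T=load('top0');S=load('scene0')
t=lambda L:[(235+u/4.7-.4,105+v/4.7-.4) for u,v in L]
s=lambda L:[(235+u/4-.4,180+v/4-.4) for u,v in L]
fit([(T,t([(118,530),(342,508),(65,85),(290,60),(315,243),(80,265)]),[(-125,85,30),(-125,-85,30),(200,85,110),(200,-85,110),(60,-85,110),(60,85,110)],1),
(S,s([(478,180),(680,148),(755,265),(540,305),(397,105)]),[(60,-85,110),(60,85,110),(200,85,110),(200,-85,110),(-125,-85,30)],1)],[.7,.15,0])
fit([(T,t([(490,333),(733,325),(738,355),(492,362),(492,500),(727,490)]),[(55,89,126),(55,-89,126),(31,-89,126),(31,89,126),(-55,89,14),(-55,-89,14)],1),
(S,s([(45,273),(283,243)]),[(55,-89,0),(55,89,0)],1)],[.6,-.1,0])
E
```

```text
[[-0.8, 0.2], [-0.1, -0.3], [-1.1, -1.6], [0.6, -1.3], [-0.5, -0.3], [-0.7, 0.2]]
[[-2.7, -1.0], [-0.0, -2.5], [0.9, -0.6], [-2.0, 0.4], [-1.4, -0.1]]
[0.6183 0.1615] 6.796110642342808
[[0.3, -0.6], [1.7, -0.9], [1.1, -0.2], [0.2, 0.3], [-0.3, -0.0], [-0.3, 0.2]]
[[3.7, -0.9], [0.3, -0.9]]
[ 0.5714 -0.1359] 2.902391907424329
```

send_rows --moves '[0,0,0,0,0,4,1,0,0,0,0,1,4,1,0,0,-1.2,1.5,3,1,1,0,0,-1.2,1.5,3,0,1,0,0,-1.2,1.5,3,0,1,0,0,-1.2,1.5,3,0,1,0,0,-1.2,1.5,3,0,1,0,0,-1.2,1.5,3,0,1,0,0,-1.2,1.5,3,0,1,0,0,-1.2,1.5,3,0,1,0,0,-1.2,1.5,3,0,1,0,0,-1.2,1.5,3,0,1,0,0,-1.2,1.5,3,0,1,0,0,-1.2,1.5,3,0,1,0,0,-1.2,1.5,3,0,1,0,0,-1.2,1.5,3,0,1,0,0,-1.2,1.5,3,0,1,0,0,-1.2,0.5,1,0,1,0,0,0,0,0,0,1]'

```text
time_s: 2.05
position: [0.4631, -0.1083, 0.3123]
tcp_rot: [[0.999, 0.05, -0.0], [0.05, -0.999, 0.001], [-0.0, -0.001, -1.0]]
force: [0.2, -1.1, 0.4]
opening: 0.998
```

Run:
```python
from h import *
c=cap('wrist','w1'); s=read_state(); print(s['time_s'],s['position'],s['tcp_rot'],s['joint_positions'],s['force'])
a=cv2.imread('pics/w1.png'); cv2.imwrite('pics/w1z.png',cv2.resize(a,(800,500),interpolation=cv2.INTER_CUBIC))
```

```text
2.1 [ 0.46279128 -0.1093937   0.31233448] [[ 9.98793423e-01  4.91044787e-02 -6.70091333e-04]
 [ 4.91044031e-02 -9.98793643e-01 -1.28852233e-04]
 [-6.75610186e-04  9.57923280e-05 -9.99999767e-01]] [-2.67818730e+01  1.23862391e+01  9.58110027e+01 -2.51439001e-02
  7.18337081e+01  6.04113632e+01] [0.21175715 0.43513185 0.60748216]
```

View pics/w1z.png

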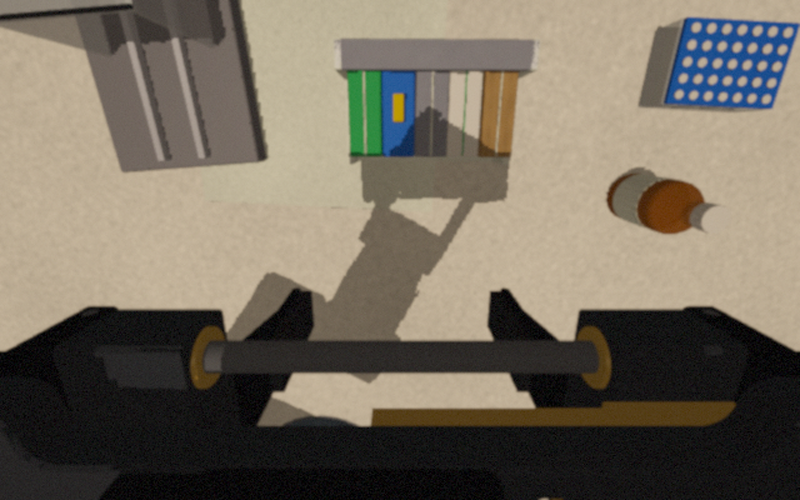

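Run:
```python
import cv2
a=cv2.imread('pics/w1.png')
cv2.imwrite('pics/w1a.png',cv2.resize(a[25:170,260:440],None,fx=4.4,fy=4,interpolation=cv2.INTER_CUBIC))
cv2.imwrite('pics/w1b.png',cv2.resize(a[0:145,0:220],None,fx=3.6,fy=4,interpolation=cv2.INTER_CUBIC))
```

```text
(no output)
```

View pics/w1a.png

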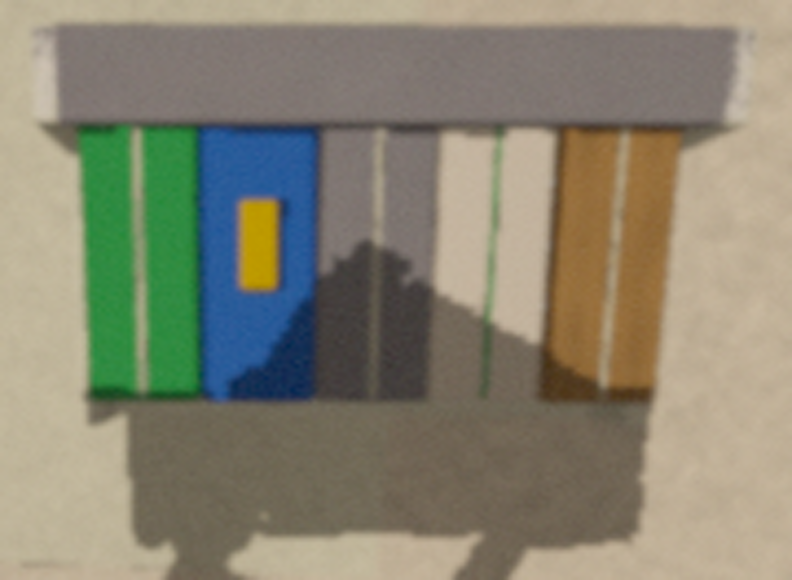

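View pics/w1b.png

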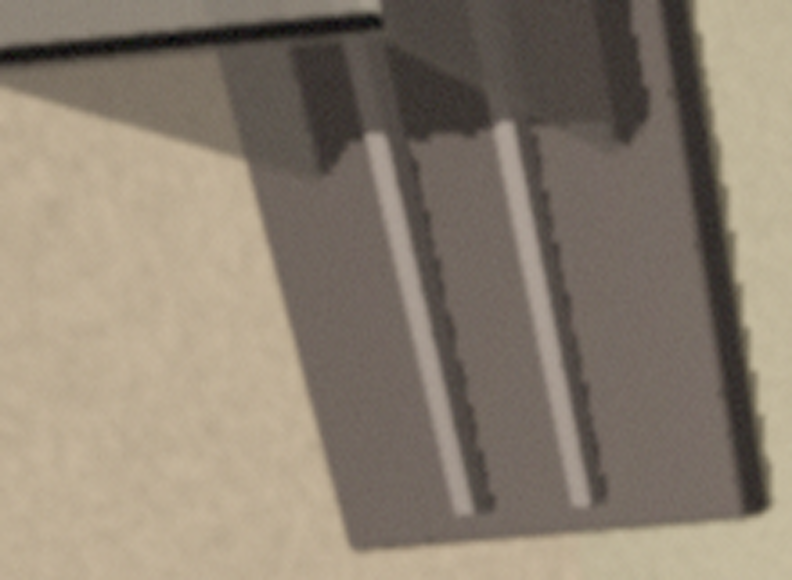

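Run:
```python
from fit import *
C=load('w1')
a=lambda L:[(260+u/4.4-.4,25+v/4-.4) for u,v in L]
b=lambda L:[(u/3.6-.4,v/4-.4) for u,v in L]
print('dock')
p=fit([(C,b([(353,550),(745,516),(456,516),(474,514),(571,508),(590,507),(380,20)]),[(-125,85,30),(-125,-85,30),(-115,28,42),(-115,20,42),(-115,-20,42),(-115,-28,42),(0,-60,157)],1)],[.618,.16,.11])
np.save('dock.npy',p)
print('rack')
p=fit([(C,a([(33,30),(752,30),(90,400),(655,400),(204,398),(315,398)]),[(55,89,126),(55,-89,126),(-45,82,98),(-45,-82,96),(-45,49,98),(-45,17,98)],1)],[.57,-.13,.05])
np.save('rack.npy',p)
print('mag from grip')
g=fit([(C,a([(238,198),(280,198),(280,291),(238,291)]),[(12,5,122),(12,-5,122),(-12,-5,122),(-12,5,122)],1)],[.57,-.1,.05])
print(W(p,[(0,33,0)]))
```

```text
dock
[[-1.6, 0.8], [0.5, -0.1], [-0.2, -0.1], [0.1, -0.0], [0.2, -0.8], [0.3, -1.1], [0.0, 0.8]]
[0.6201 0.1635] 7.535611408074506
rack
[[-1.0, -2.1], [2.2, -1.3], [-0.4, 0.4], [0.5, 0.8], [-0.2, 1.0], [-0.1, 1.1]]
[ 0.5706 -0.1347] 2.603723136601794
mag from grip
[[0.3, 0.3], [-0.3, 0.3], [-0.4, -0.3], [0.4, -0.4]]
[ 0.5689 -0.1018] 2.760701973101567
[[ 0.56913524 -0.10171539  0.        ]]
```

send_rows --moves '[0,0,0,2,0.15,0,0.1,0,0,0,2,0.15,-1,0.1,0,0,0,2,0.15,-2,0.1,0,0,0,2,0.15,-3,0.1,0,0,0,2,0.15,-3,0.1,0,0,0,0.6,0,-3,0.1,0,0,0,0,0,-3,0.1,0,0,0,0,0,-2,0.1,0,0,0,0,0,0,0.1,0,0,0,0,0,0,0.1]'

```text
time_s: 3.1
position: [0.5688, -0.1035, 0.1426]
tcp_rot: [[0.999, 0.046, -0.0], [0.046, -0.999, -0.0], [-0.0, 0.0, -1.0]]
force: [-1.1, -0.3, 1.0]
opening: 0.551
```

Run:
```python
from h import *
c=cap('wrist','w2'); s=read_state(); print(s['time_s'],s['position'],s['tcp_rot'],s['joint_positions'],s['force'])
print(proj(c,[s['position'],s['position']+s['tcp_rot'][:,1]*.02]))
a=cv2.imread('pics/w2.png'); cv2.imwrite('pics/w2z.png',cv2.resize(a[150:400,160:480],(800,600),interpolation=cv2.INTER_CUBIC))
```

```text
3.15 [ 0.56949036 -0.10355127  0.1434539 ] [[ 9.98949852e-01  4.57897454e-02  1.57858191e-03]
 [ 4.57909582e-02 -9.98950769e-01 -7.40886265e-04]
 [ 1.54300062e-03  8.12393003e-04 -9.99998480e-01]] [-2.13579446e+01  3.25048025e+01  9.31816285e+01 -8.12926256e-03
  5.42138748e+01  6.60222898e+01] [ 0.47424057 -0.17447621  0.63921415]
[[319.28754989 246.49135778]
 [351.78225701 246.48124122]]
```

View pics/w2z.png

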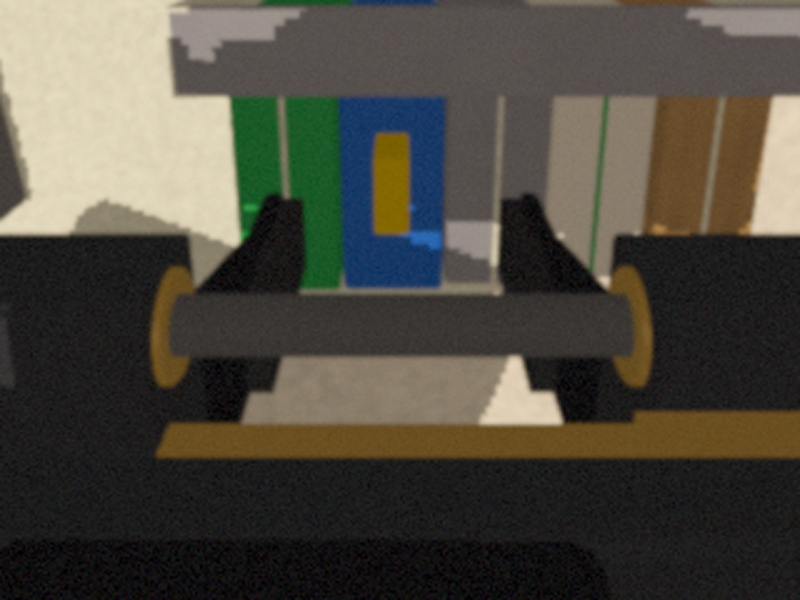

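Run:
```python
from fit import *
C=load('w2')
a=lambda L:[(160+u/2.5-.4,150+v/2.4-.4) for u,v in L]
g=fit([(C,a([(373,160),(411,160),(411,235),(373,235)]),[(12,5,122),(12,-5,122),(-12,-5,122),(-12,5,122)],1)],[.57,-.1,.05])
for u in (342,441): print(atz(C,*a([(u,287)])[0],.098))
for u in (340,445): print(atz(C,*a([(u,97)])[0],.098))
```

```text
[[0.2, -0.5], [-0.2, -0.4], [-0.4, 0.5], [0.5, 0.4]]
[ 0.5694 -0.1015] 2.3955078867638138
[ 0.5253385  -0.08684736  0.098     ]
[ 0.52678217 -0.11890597  0.098     ]
[ 0.59194911 -0.08486643  0.098     ]
[ 0.59335527 -0.11598266  0.098     ]
```

send_rows --moves '[0,0,0,0,0.21,-0.8,0,0,0,0,0,0,-1,0,0,0,0,0,0,-1,0,0,0,0,0,0,-0.8,0,0,0,0,0,0,-0.5,0,0,0,0,0,0,0,0,0,0,0,0,0,0,0]'

```text
time_s: 3.85
position: [0.569, -0.1003, 0.1014]
tcp_rot: [[0.999, 0.047, -0.0], [0.047, -0.999, 0.0], [-0.0, -0.0, -1.0]]
force: [0.0, 0.1, 1.2]
opening: 0.503
```

send_rows --moves '[0,0,0,0,-0.05,0,-0.3,0,0,0,0,0,0,-0.5]'

```text
time_s: 4.05
position: [0.5692, -0.101, 0.102]
tcp_rot: [[0.999, 0.047, 0.001], [0.047, -0.999, -0.0], [0.001, 0.0, -1.0]]
force: [0.2, 0.0, -0.6]
opening: 0.393
```

Run:
```python
from h import *
c=cap('wrist','w3'); s=read_state(); print(s['time_s'],s['position'],s['opening'],s['force'])
a=cv2.imread('pics/w3.png'); cv2.imwrite('pics/w3z.png',cv2.resize(a[150:400,160:480],(800,600),interpolation=cv2.INTER_CUBIC))
```

```text
4.1 [ 0.56919367 -0.10100808  0.10193069] 0.3533646755259946 [-0.28456528  0.74168783  0.16586711]
```

View pics/w3z.png

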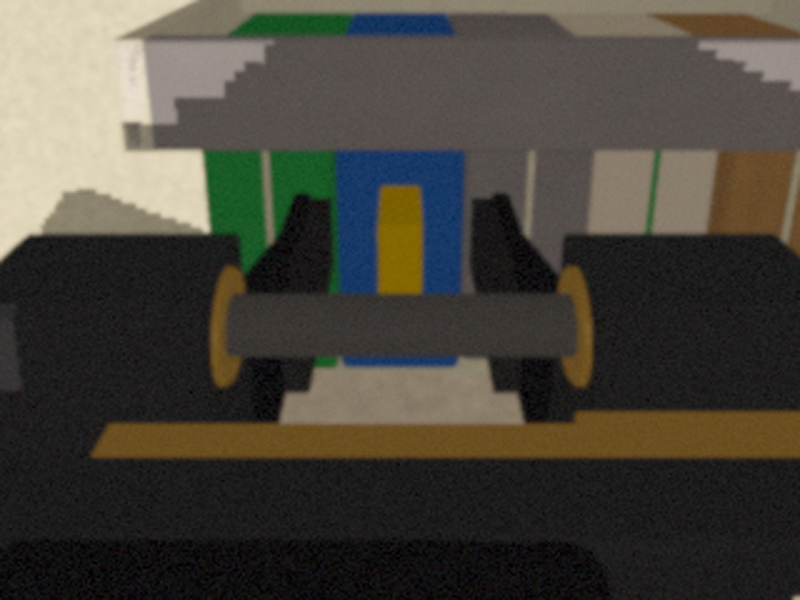

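send_rows --moves '[0,0,0,0,0,-0.15,-0.6,0,0,0,0,0,0,-0.8,0,0,0,0,0,0,-1,0,0,0,0,0,0,-1,0,0,0,0,0,0,-1]'

```text
time_s: 4.6
position: [0.5688, -0.1009, 0.1]
tcp_rot: [[0.999, 0.047, -0.0], [0.047, -0.999, 0.0], [-0.0, -0.0, -1.0]]
force: [-0.9, 0.3, -0.3]
opening: 0.116
```

Run:
```python
import numpy as np
t=np.radians(np.arange(11)*2.6); x=45*np.cos(t)-92*np.sin(t); z=45*np.sin(t)+92*np.cos(t)
print(np.round(np.c_[np.diff(x)*np.cos(.046),np.diff(x)*np.sin(.046),np.diff(z)]/10,2)); print(x[-1]-x[0],z[-1]-z[0])
```

```text
[[-0.42 -0.02  0.19]
 [-0.43 -0.02  0.18]
 [-0.44 -0.02  0.16]
 [-0.44 -0.02  0.14]
 [-0.45 -0.02  0.12]
 [-0.45 -0.02  0.09]
 [-0.46 -0.02  0.07]
 [-0.46 -0.02  0.05]
 [-0.46 -0.02  0.03]
 [-0.46 -0.02  0.01]]
-44.88441342113261 10.415753865031846
```

send_rows --moves '[0.12,-2.6,0,-0.42,-0.02,0.2,-1,0.12,-2.6,0,-0.43,-0.02,0.19,-1,0.12,-2.6,0,-0.44,-0.02,0.16,-1,0.12,-2.6,0,-0.44,-0.02,0.14,-1,0,0,0,0,0,0,-1]'

```text
time_s: 5.1
position: [0.5504, -0.1016, 0.1069]
tcp_rot: [[0.983, 0.045, 0.18], [0.045, -0.999, 0.008], [0.18, -0.0, -0.984]]
force: [0.4, 0.3, -2.0]
opening: 0.109
```

send_rows --moves '[0.12,-2.6,0,-0.45,-0.02,0.12,-1,0.12,-2.6,0,-0.45,-0.02,0.1,-1,0.12,-2.6,0,-0.46,-0.02,0.08,-1,0.12,-2.6,0,-0.46,-0.02,0.06,-1,0.12,-2.6,0,-0.46,-0.02,0.04,-1,0.12,-2.6,0,-0.46,-0.02,0.02,-1,0,0,0,0,0,0,-1,0,0,0,0,0,0,-1,0,0,0,0,0,0,-1]'

```text
time_s: 6.0
position: [0.5271, -0.1018, 0.1112]
tcp_rot: [[0.904, 0.05, 0.425], [0.044, -0.999, 0.024], [0.426, -0.003, -0.905]]
force: [0.4, -0.4, -1.6]
opening: 0.112
```

Run:
```python
from h import *
c=cap('scene','s4');c=cap('wrist','w4'); s=read_state(); print(s['time_s'],s['position'],s['opening'],s['force'])
a=cv2.imread('pics/s4.png'); b=cv2.imread('pics/w4.png')
cv2.imwrite('pics/s4z.png',np.vstack([cv2.resize(a[140:270,200:400],(600,390),interpolation=cv2.INTER_CUBIC)]))
cv2.imwrite('pics/w4z.png',cv2.resize(b,(800,500)))
```

```text
6.1 [ 0.52689327 -0.10169212  0.11115792] 0.11205487349411272 [ 0.73297655 -0.24425633 -2.43202591]
```

View pics/s4z.png

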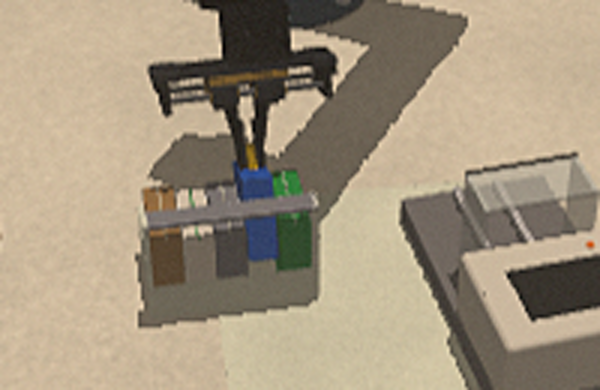

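View pics/w4z.png

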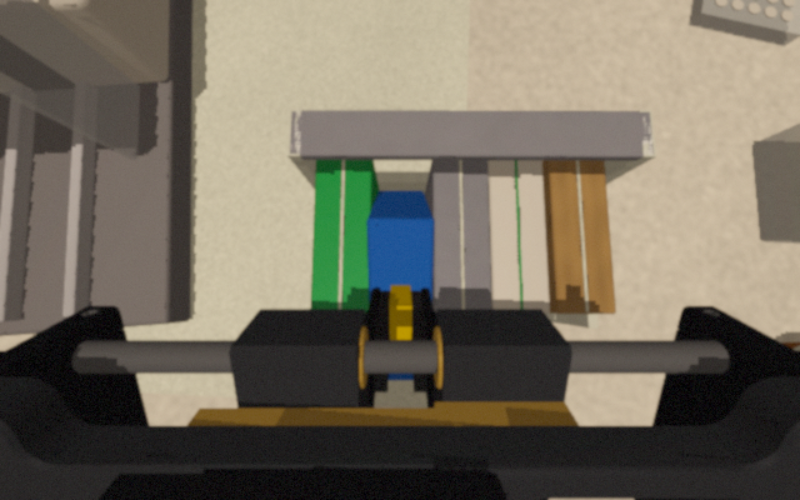

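send_rows --moves '[0,0,0,-0.1,0,0.4,-1,0,0,0,-0.2,0,0.5,-1,0,0,0,-0.5,0,0.7,-1,0,0,0,-0.8,0,0.8,-1,0,0,0,-1,0,1,-1,0,0,0,-1,0,1,-1,0,0,0,-1.2,-0.05,1.2,-1,0,0,0,-1.2,-0.05,1.2,-1,0,0,0,-1.2,-0.05,1.2,-1,0,0,0,-0.8,0,1.2,-1,0,0,0,0,0,1,-1,0,0,0,0,0,0,-1]'

```text
time_s: 7.3
position: [0.4461, -0.1036, 0.2146]
tcp_rot: [[0.903, 0.048, 0.427], [0.044, -0.999, 0.021], [0.427, -0.0, -0.904]]
force: [0.1, -0.9, -2.4]
opening: 0.111
```

Run:
```python
from h import *
c=cap('scene','s5'); s=read_state(); print(s['time_s'],s['position'],s['opening'],s['force'],s['joint_positions'])
a=cv2.imread('pics/s5.png')
cv2.imwrite('pics/s5z.png',np.vstack([cv2.resize(a[120:270,190:400],(700,500),interpolation=cv2.INTER_CUBIC)]))
from fit import W
p=np.load('dock.npy'); print(p,W(p,[(-60,0,30)]))
```

```text
7.35 [ 0.44609065 -0.10341384  0.21388682] 0.11463183515240742 [-0.27613299 -0.34119753 -2.58042831] [-38.58273162  11.99447725 123.4560098   34.78770882  29.70567675
  20.37060685]
[0.6200526  0.16350315 0.13152123] [[0.56057079 0.15563461 0.03      ]]
```

View pics/s5z.png

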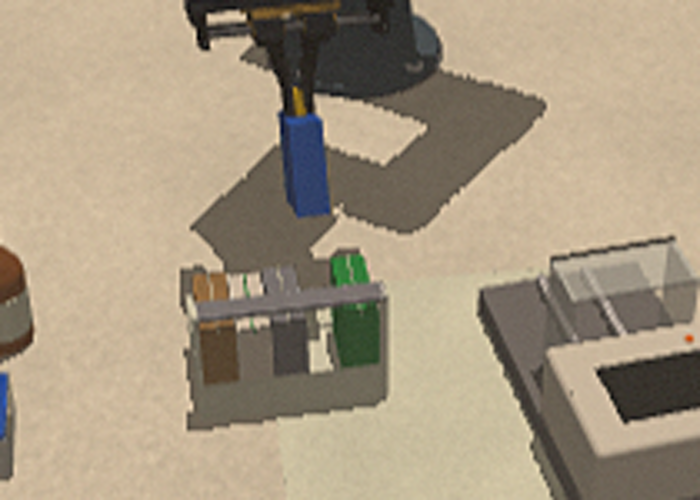

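send_rows --moves '[-0.12,2.6,0,0,0.5,0,-1,-0.12,2.6,0,0,1,0,-1,-0.12,2.6,0,0,1.5,0,-1,-0.12,2.6,0,0,2,0,-1,-0.12,2.6,0,0,2,0,-1,-0.12,2.6,0,0,2,0,-1,-0.12,2.6,0,0,2,0,-1,-0.12,2.6,0,0,2,0,-1,-0.12,2.6,0,0,2,0,-1,-0.12,2,0,0,2,0,-1,0,0,1,0,2,0,-1,0,0,1,0,2,0,-1,0,0,1,0,2,0,-1,0,0,1,0,1.5,0,-1,0,0,0.7,0,1,0,-1,0,0,0,0,0,0,-1,0,0,0,0,0,0,-1]'

```text
time_s: 9.05
position: [0.446, 0.1515, 0.2127]
tcp_rot: [[0.992, 0.129, -0.006], [0.129, -0.992, 0.002], [-0.005, -0.003, -1.0]]
force: [0.3, 0.5, -2.8]
opening: 0.116
```

Run:
```python
from h import *
c=cap('wrist','w6'); s=read_state(); print(s['time_s'],s['position'],s['tcp_rot'],s['opening'],s['force'],s['joint_positions'])
a=cv2.imread('pics/w6.png')
cv2.imwrite('pics/w6z.png',cv2.resize(a,(800,500),interpolation=cv2.INTER_CUBIC))
```

```text
9.1 [0.44610747 0.15123514 0.212783  ] [[ 0.99169683  0.1284832  -0.00542813]
 [ 0.12849601 -0.99170784  0.0020807 ]
 [-0.00511579 -0.00276092 -0.9999831 ]] 0.11886644016955776 [ 0.50573201  0.26565539 -2.86216783] [  5.00014322  19.35022531 104.02052752   0.17406955  56.92880533
  87.52239166]
```

View pics/w6z.png

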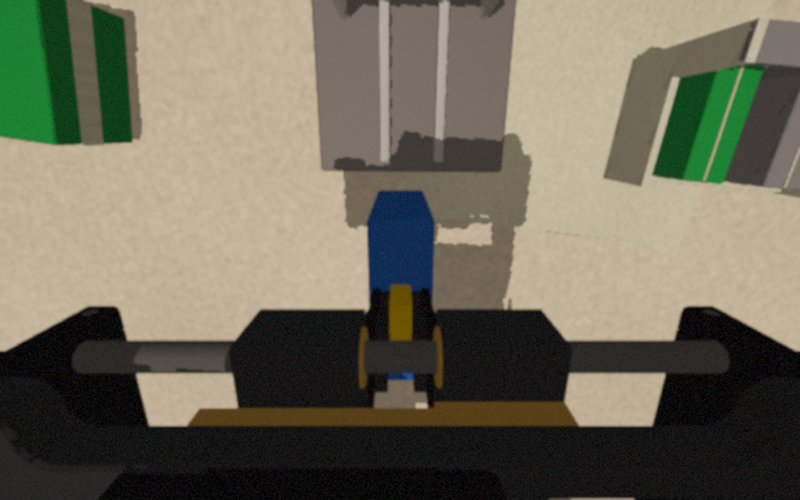

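Run:
```python
import cv2
a=cv2.imread('pics/w6.png')
cv2.imwrite('pics/w6a.png',cv2.resize(a[0:150,240:420],None,fx=4.4,fy=4,interpolation=cv2.INTER_CUBIC))
```

```text
(no output)
```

View pics/w6a.png

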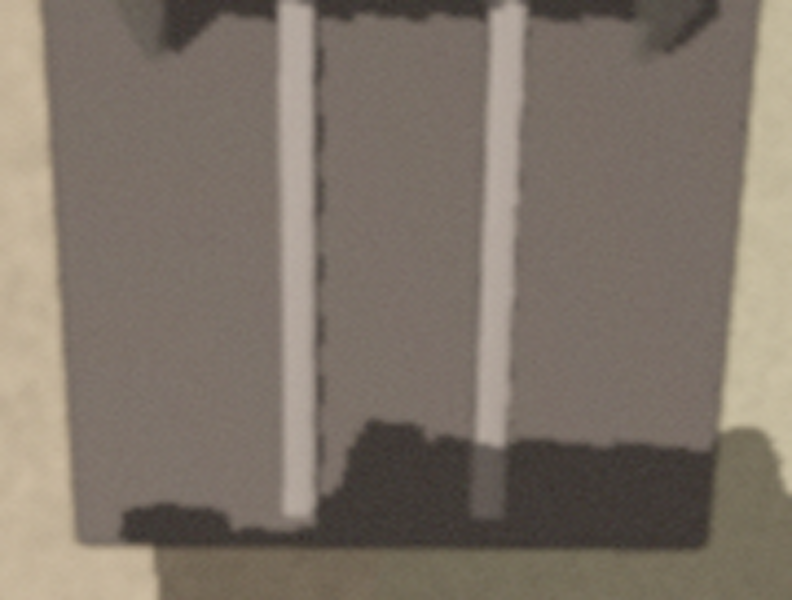

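Run:
```python
from fit import *
C=load('w6')
a=lambda L:[(240+u/4.4-.4,v/4-.4) for u,v in L]
p=fit([(C,a([(76,544),(708,548),(283,518),(314,518),(471,519),(505,519)]),[(-125,85,30),(-125,-85,30),(-115,28,42),(-115,20,42),(-115,-20,42),(-115,-28,42)],1)],np.load('dock.npy'))
# guides as lines: y on dock axis
for uv,P in [((278,10),28),((312,10),20),((490,10),-20),((524,10),-28)]:
    w=atz(C,*a([uv])[0],.042); d=w[:2]-p[:2]; print(P, -np.sin(p[2])*d[0]+np.cos(p[2])*d[1], np.cos(p[2])*d[0]+np.sin(p[2])*d[1])
print(W(p,[(-60,0,30)]))
np.save('dock2.npy',p)
```

```text
[[-0.9, 0.8], [0.7, 0.8], [0.1, -0.3], [0.2, -0.3], [0.2, -0.3], [-0.4, -0.3]]
[0.6197 0.1631] 7.041032481332002
28 0.02790316591867644 0.007516018957454855
20 0.020237117055338674 0.0075583165410539645
-20 -0.019883274717819664 0.007779681634768465
-28 -0.02754411811939737 0.007821950497124263
[[0.56011168 0.15574734 0.03      ]]
```

send_rows --moves '[0,-0.3,-0.3,1,0.05,0,-1,0,0,0,1.5,0.05,0,-1,0,0,0,2,0.08,0,-1,0,0,0,2,0.08,-0.5,-1,0,0,0,2,0.08,-1,-1,0,0,0,1.7,0.08,-1.5,-1,0,0,0,1,0,-1.5,-1,0,0,0,0,0,-1.5,-1,0,0,0,0,0,-1,-1,0,0,0,0,0,-0.5,-1,0,0,0,0,0,0,-1,0,0,0,0,0,0,-1]'

```text
time_s: 10.3
position: [0.5586, 0.1558, 0.1385]
tcp_rot: [[0.992, 0.123, 0.001], [0.123, -0.992, 0.003], [0.002, -0.002, -1.0]]
force: [0.3, -0.2, -2.8]
opening: 0.115
```

Run:
```python
from h import *
c=cap('wrist','w7'); s=read_state(); print(s['time_s'],s['position'],s['tcp_rot'],s['opening'],s['force'])
a=cv2.imread('pics/w7.png')
cv2.imwrite('pics/w7z.png',cv2.resize(a[100:400,160:480],(800,600),interpolation=cv2.INTER_CUBIC))
c=cap('scene','s7')
a=cv2.imread('pics/s7.png')
cv2.imwrite('pics/s7z.png',cv2.resize(a[130:290,260:460],(750,600),interpolation=cv2.INTER_CUBIC))
```

```text
10.35 [0.55880969 0.15590826 0.13882408] [[ 0.99234092  0.12351134  0.00210934]
 [ 0.12350569 -0.99234039  0.00262578]
 [ 0.00241749 -0.00234515 -0.99999433]] 0.1142519624266171 [ 0.50347925  0.21969044 -2.53970302]
```

View pics/w7z.png

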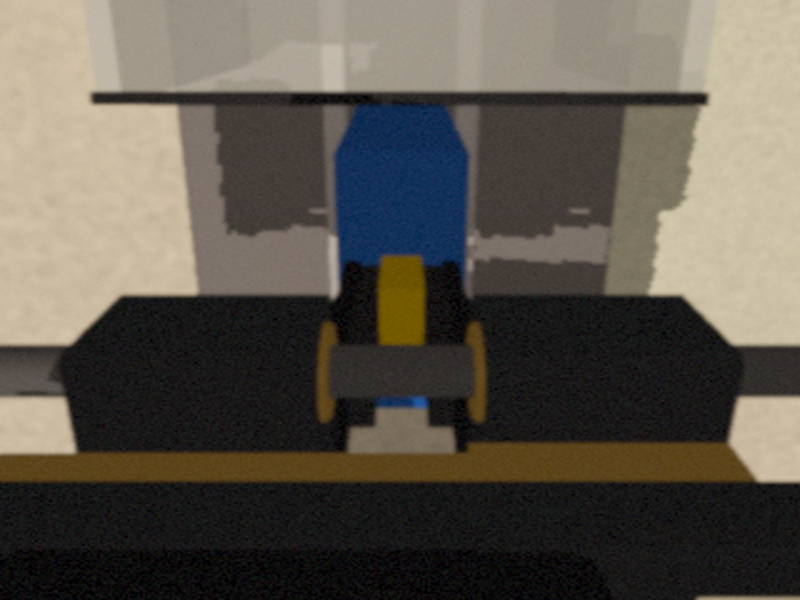

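View pics/s7z.png

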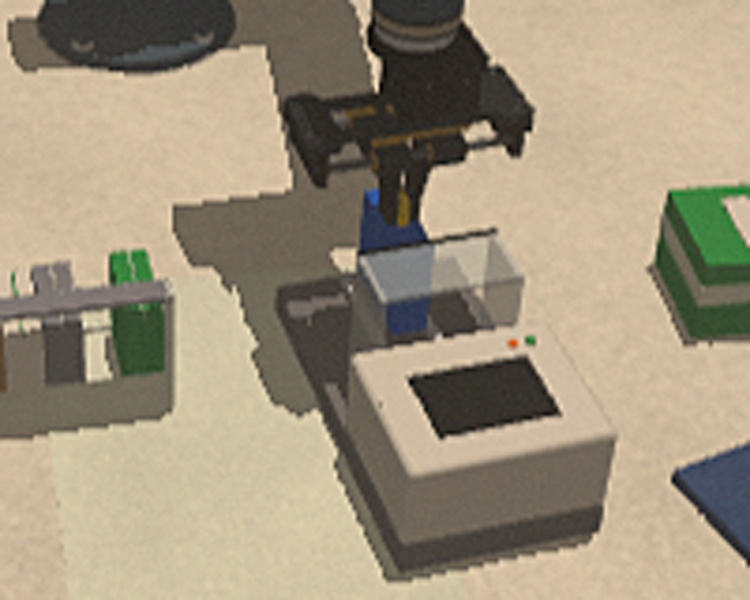

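send_rows --moves '[0,0,0,0,0,-0.6,-1,0,0,0,0,0,-0.4,-1,0,0,0,0,0,-0.3,-1,0,0,0,0,0,-0.15,-1,0,0,0,0,0,0,-1,0,0,0,0,0,0,-1]'

```text
time_s: 11.0
position: [0.5583, 0.1559, 0.1235]
tcp_rot: [[0.992, 0.124, 0.0], [0.124, -0.992, 0.002], [0.001, -0.002, -1.0]]
force: [1.3, 0.7, -2.4]
opening: 0.112
```

send_rows --moves '[0,0,0,0,0,-0.1,-1,0,0,0,0,0,-0.08,-1,0,0,0,0,0,0,-1,0,0,0,0,0,0,-1]'

```text
time_s: 11.4
position: [0.5586, 0.156, 0.1221]
tcp_rot: [[0.992, 0.124, 0.001], [0.124, -0.992, 0.003], [0.002, -0.002, -1.0]]
force: [0.2, 0.4, 0.4]
opening: 0.113
```

send_rows --moves '[0,0,0,0,0,0,-0.5,0,0,0,0,0,0,0,0,0,0,0,0,0,0.2,0,0,0,0,0,0,0.3,0,0,0,0,0,0.5,0.3,0,0,0,0,0,1,0.3,0,0,0,-1,-0.1,1.5,0.3,0,0,0,-1.5,-0.2,1,0.3,0,0,0,-2,-0.3,1,0.3,0,0,0,0,0,0,0.3]'

```text
time_s: 12.4
position: [0.5115, 0.1499, 0.1735]
tcp_rot: [[0.992, 0.124, 0.001], [0.124, -0.992, 0.003], [0.001, -0.002, -1.0]]
force: [0.6, -0.2, -0.8]
opening: 0.643
```

Run:
```python
from h import *
c=cap('wrist','w8'); s=read_state(); print(s['time_s'],s['position'],s['tcp_rot'],s['opening'],s['force'])
a=cv2.imread('pics/w8.png')
cv2.imwrite('pics/w8z.png',cv2.resize(a[60:310,160:480],(800,600),interpolation=cv2.INTER_CUBIC))
```

```text
12.45 [0.51320803 0.14998751 0.17307634] [[ 0.99231449  0.1237146   0.002579  ]
 [ 0.1237078  -0.99231515  0.00265048]
 [ 0.00288708 -0.00231106 -0.99999316]] 0.6511181685149563 [ 0.30933544 -0.02267136 -0.19941866]
```

View pics/w8z.png

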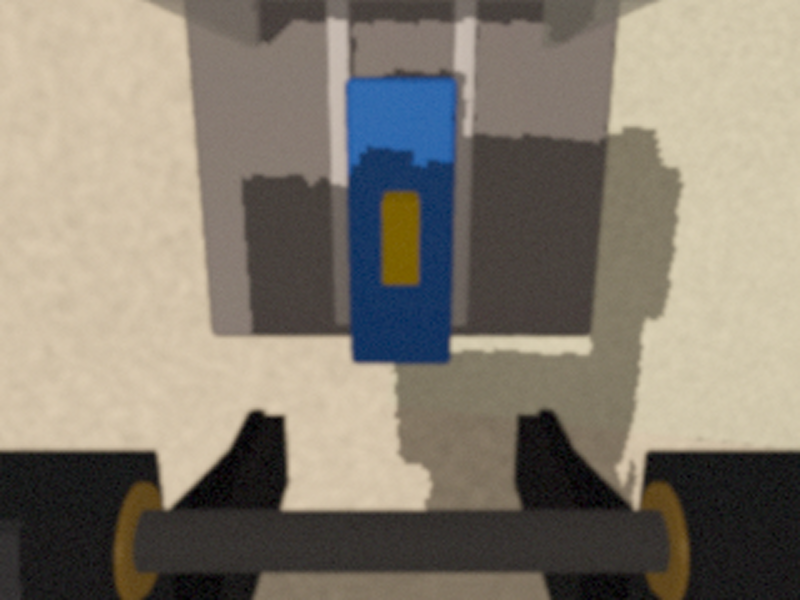

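Run:
```python
from fit import *
C=load('w8')
a=lambda L:[(160+u/2.5-.4,60+v/2.4-.4) for u,v in L]
g=fit([(C,a([(381,192),(420,192),(420,286),(381,286),(347,78),(457,78),(449,362),(353,362)]),[(12,5,144),(12,-5,144),(-12,-5,144),(-12,5,144),(45,16,120),(45,-16,120),(-45,-16,120),(-45,16,120)],1)],[.56,.155,.12])
p=np.load('dock2.npy'); d=g[:2]-p[:2]; c,s=np.cos(p[2]),np.sin(p[2]); print('mag in dock',c*d[0]+s*d[1],-s*d[0]+c*d[1])
print('tcp target',W(g,[(-28,0,92)]), 'home shift', W(p,[(15,0,30)])[0][:2]-g[:2])
```

```text
[[0.3, 2.4], [-0.0, 2.5], [-0.4, -0.9], [0.5, -0.9], [-1.1, -1.7], [0.6, -1.6], [0.8, 1.2], [-1.2, 1.0]]
[0.56   0.1556] 6.917066959808849
mag in dock -0.060173075199000246 -0.00010877429858753562
tcp target [[0.53215704 0.15224605 0.092     ]] home shift [0.07459283 0.00932268]
```

send_rows --moves '[0.49,-3.97,0,0,0,0,0.3,0.49,-3.97,0,0.3,0,0,0.3,0.49,-3.97,0,0.4,0.05,0,0.3,0.49,-3.97,0,0.5,0.07,0,0.3,0.49,-3.97,0,0.5,0.1,0,0.3,0,0,0,0.2,0,-1,0.3,0,0,0,0,0,-1,0.3,0,0,0,0,0,-1,0.3,0,0,0,0,0,0,0.3,0,0,0,0,0,0,0.3]'

```text
time_s: 13.45
position: [0.5325, 0.1521, 0.141]
tcp_rot: [[0.933, 0.124, 0.339], [0.116, -0.992, 0.044], [0.342, -0.002, -0.94]]
force: [-0.4, 0.2, 0.1]
opening: 0.651
```

Run:
```python
from h import *
c=cap('wrist','w9'); s=read_state(); print(s['time_s'],s['position'],s['tcp_rot'],s['opening'],s['force'],s['joint_positions'])
a=cv2.imread('pics/w9.png')
cv2.imwrite('pics/w9z.png',cv2.resize(a[100:350,160:480],(800,600),interpolation=cv2.INTER_CUBIC))
```

```text
13.5 [0.53266463 0.15209963 0.141497  ] [[ 0.93231159  0.1243005   0.33962404]
 [ 0.11613502 -0.99224279  0.04434978]
 [ 0.3425022  -0.00190557 -0.93951509]] 0.651824887875446 [-0.01581276 -0.45459412 -0.09902979] [  3.64548824  26.85514055 112.0865213    3.60860971  21.10721963
  83.38620651]
```

View pics/w9z.png

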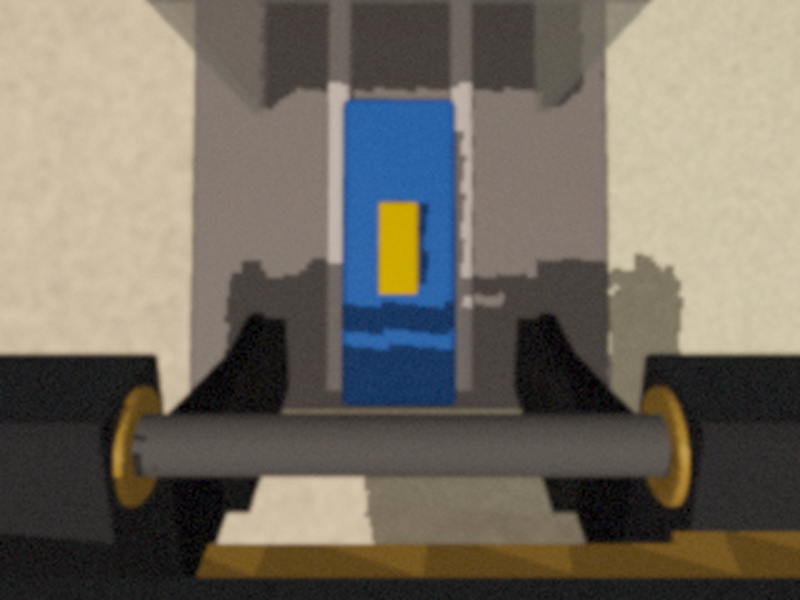

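send_rows --moves '[0,0,0,0,0.05,-1,0.3,0,0,0,0,0,-1.2,0.3,0,0,0,0,0,-1.2,0.3,0,0,0,0,0,-1,0.3,0,0,0,0,0,-0.5,0.3,0,0,0,0,0,0,0,0,0,0,0,0,0,-0.2]'

```text
time_s: 14.2
position: [0.5325, 0.1526, 0.0929]
tcp_rot: [[0.932, 0.124, 0.34], [0.116, -0.992, 0.044], [0.343, -0.002, -0.939]]
force: [0.2, 0.1, 0.4]
opening: 0.542
```

send_rows --moves '[0,0,0,0,0,0,-0.3,0,0,0,0,0,0,-0.5,0,0,0,0,0,0,-0.7,0,0,0,0,0,0,-1,0,0,0,0,0,0,-1,0,0,0,0,0,0,-1]'

```text
time_s: 14.8
position: [0.5326, 0.1526, 0.0933]
tcp_rot: [[0.932, 0.124, 0.341], [0.116, -0.992, 0.044], [0.344, -0.002, -0.939]]
force: [-1.1, 0.4, 5.2]
opening: 0.367
```

send_rows --moves '[0,0,0,0.3,0.037,0,-1,0,0,0,0.5,0.062,0,-1,0,0,0,0.5,0.062,0,-1,0,0,0,0.5,0.062,0,-1,0,0,0,0.5,0.062,0,-1,0,0,0,0.5,0.062,0,-1,0,0,0,0.5,0.062,0,-1,0,0,0,0.5,0.062,0,-1,0,0,0,0.5,0.062,0,-1,0,0,0,0.5,0.062,0,-1,0,0,0,0.5,0.062,0,-1,0,0,0,0.5,0.062,0,-1,0,0,0,0.3,0.037,0,-1,0,0,0,0.2,0.025,0,-1,0,0,0,0,0,0,-1]'

```text
time_s: 16.3
position: [0.5942, 0.1605, 0.0932]
tcp_rot: [[0.933, 0.125, 0.338], [0.117, -0.992, 0.044], [0.341, -0.002, -0.94]]
force: [-5.1, -0.4, 8.8]
opening: 0.365
```

Run:
```python
from h import *
c=cap('wrist','w10'); s=read_state(); print(s['time_s'],s['position'],s['opening'],s['force'])
a=cv2.imread('pics/w10.png')
cv2.imwrite('pics/w10z.png',cv2.resize(a[60:310,160:480],(800,600),interpolation=cv2.INTER_CUBIC))
c=cap('scene','s10')
a=cv2.imread('pics/s10.png')
cv2.imwrite('pics/s10z.png',cv2.resize(a[130:290,260:460],(750,600),interpolation=cv2.INTER_CUBIC))
```

```text
16.35 [0.59414419 0.16050508 0.09324864] 0.36729988790105234 [-4.67483723 -0.56716623  7.82427222]
```

View pics/w10z.png

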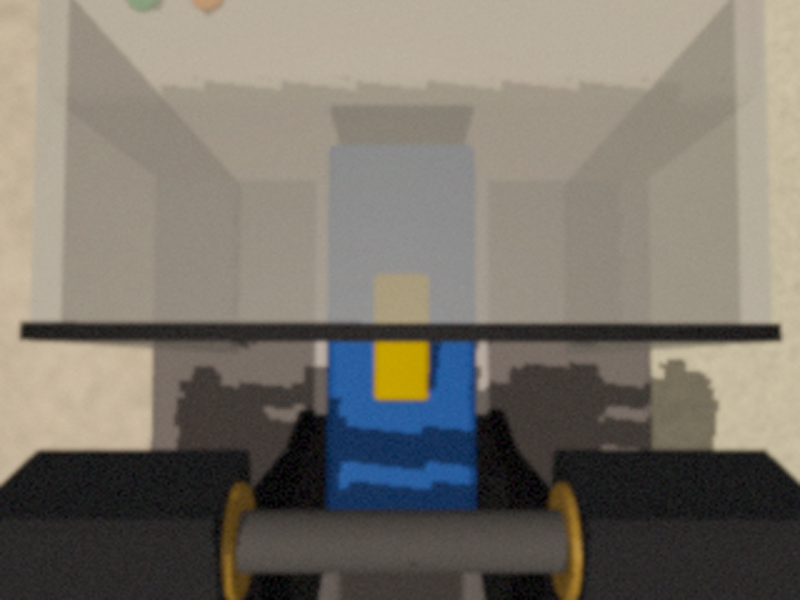

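View pics/s10z.png

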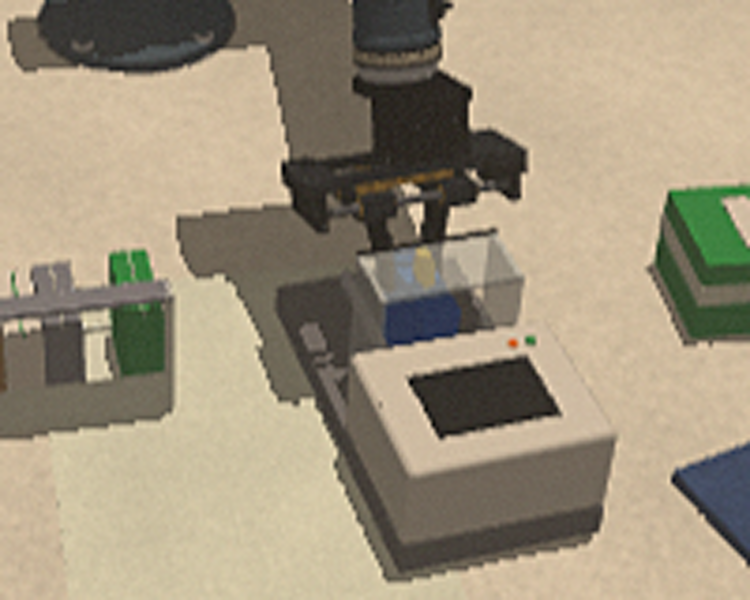

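send_rows --moves '[0,0,0,0.2,0.025,0.03,-1,0,0,0,0.2,0.025,0,-1,0,0,0,0.2,0.025,0,-1,0,0,0,0.2,0.025,0,-1,0,0,0,0.2,0.025,0,-1,0,0,0,0,0,0,-1]'

```text
time_s: 17.0
position: [0.6042, 0.1617, 0.0933]
tcp_rot: [[0.933, 0.125, 0.338], [0.116, -0.992, 0.044], [0.341, -0.002, -0.94]]
force: [-3.7, -0.8, 7.1]
opening: 0.362
```

send_rows --moves '[0,0,0,0.1,0.012,0,-1,0,0,0,0.1,0.012,0,-1,0,0,0,0,0,0,-1]'

```text
time_s: 17.3
position: [0.6059, 0.1619, 0.0932]
tcp_rot: [[0.933, 0.125, 0.338], [0.117, -0.992, 0.044], [0.341, -0.002, -0.94]]
force: [-4.9, 0.7, 8.0]
opening: 0.367
```

send_rows --moves '[0,0,0,0.1,0.012,0,-1,0,0,0,0.1,0.012,0,-1,0,0,0,0,0,0,-1]'

```text
time_s: 17.6
position: [0.6077, 0.1622, 0.0933]
tcp_rot: [[0.933, 0.125, 0.338], [0.117, -0.992, 0.044], [0.34, -0.002, -0.94]]
force: [-5.8, -0.2, 8.5]
opening: 0.37
```

send_rows --moves '[0,0,0,0.1,0.012,0,-1,0,0,0,0.05,0.006,0,-1,0,0,0,0,0,0,-1]'

```text
time_s: 17.9
position: [0.6077, 0.1622, 0.0932]
tcp_rot: [[0.934, 0.125, 0.335], [0.117, -0.992, 0.044], [0.338, -0.002, -0.941]]
force: [-8.8, -1.3, 12.7]
opening: 0.364
```

Run:
```python
from h import *
c=cap('wrist','w11'); s=read_state(); print(s['time_s'],s['position'],s['opening'],s['force'])
a=cv2.imread('pics/w11.png')
cv2.imwrite('pics/w11z.png',cv2.resize(a[60:310,160:480],(800,600),interpolation=cv2.INTER_CUBIC))
```

```text
17.95 [0.6076936  0.16222608 0.09323008] 0.3656595859169435 [-10.56750987  -1.45241918  12.64128963]
```

View pics/w11z.png

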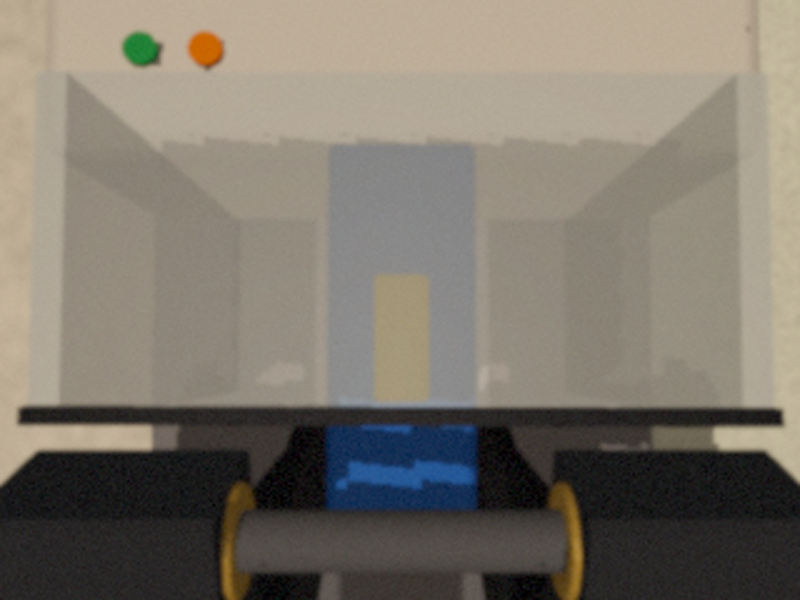

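send_rows --moves '[0,0,0,0,0,0,-1,0,0,0,0,0,0,-0.5,0,0,0,0,0,0,0,0,0,0,0,0,0,0.2,0,0,0,0,0,0,0.2,0,0,0,0,0,0,0.2]'

```text
time_s: 18.55
position: [0.6109, 0.1623, 0.0927]
tcp_rot: [[0.932, 0.124, 0.34], [0.116, -0.992, 0.044], [0.342, -0.002, -0.94]]
force: [-0.7, 0.6, 0.2]
opening: 0.576
```

send_rows --moves '[0,0,0,-0.35,-0.04,0.9,0.2,0,0,0,-0.5,-0.06,1,0.2,0,0,0,-1,-0.1,1.5,0.2,0,0,0,-1.5,-0.2,2,0.2,0,0,0,-2,-0.2,2,0.2,0,0,0,-1.5,-0.2,1.5,0.2,0,0,0,-1,0,1,0.2,0,0,0,0,0,0,0.2,0,0,0,0,0,0,0.2]'

```text
time_s: 19.45
position: [0.5328, 0.1544, 0.1926]
tcp_rot: [[0.932, 0.124, 0.341], [0.116, -0.992, 0.045], [0.344, -0.002, -0.939]]
force: [-0.2, 0.8, 0.1]
opening: 0.601
```

Run:
```python
from h import *
c=cap('wrist','w12'); s=read_state(); print(s['time_s'],s['position'],s['opening'],s['force'])
a=cv2.imread('pics/w12.png')
cv2.imwrite('pics/w12z.png',cv2.resize(a[40:290,160:480],(800,600),interpolation=cv2.INTER_CUBIC))
c=cap('scene','s12')
a=cv2.imread('pics/s12.png')
cv2.imwrite('pics/s12z.png',cv2.resize(a[130:290,220:460],(800,533),interpolation=cv2.INTER_CUBIC))
```

```text
19.5 [0.53286951 0.15434302 0.19207945] 0.6002949949115828 [ 0.72219002 -0.6526049   0.01062623]
```

View pics/w12z.png

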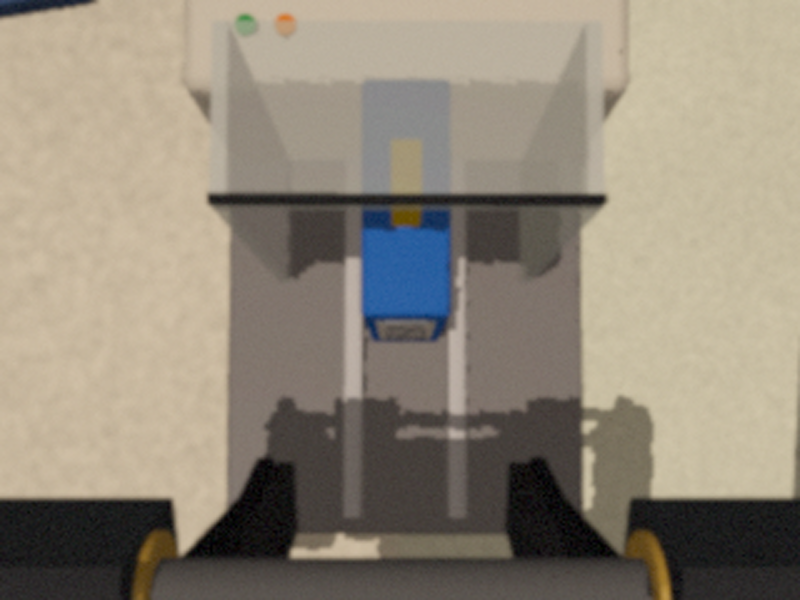

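View pics/s12z.png

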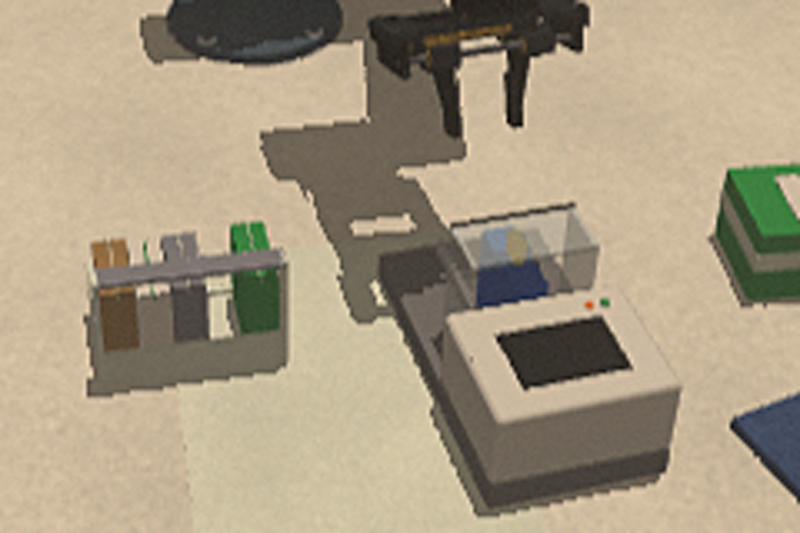

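Run:
```python
from fit import *
C=load('w12'); p=np.load('dock2.npy'); c,s=np.cos(p[2]),np.sin(p[2])
a=lambda u,v:(160+u/2.5-.4,40+v/2.4-.4)
for u,v,z in [(363,318,.12),(449,318,.12),(391,225,.144),(421,225,.144),(210,200,.1555),(605,200,.1555),(346,517,.042),(466,517,.042)]:
    d=atz(C,*a(u,v),z)[:2]-p[:2]; print(u,v,np.round([c*d[0]+s*d[1],-s*d[0]+c*d[1]],4))
```

```text
363 318 [-0.0308  0.0151]
449 318 [-0.0308 -0.0152]
391 225 [-0.0029  0.0049]
421 225 [-0.0029 -0.0047]
210 200 [0.0019 0.0599]
605 200 [ 0.002  -0.0605]
346 517 [-0.1146  0.0267]
466 517 [-0.1145 -0.0278]
```

Run:
```python
from h import *
print(hand_in())
c=cap('top','t13'); a=cv2.imread('pics/t13.png'); cv2.imwrite('pics/t13z.png',cv2.resize(a[80:260,150:500],(800,411),interpolation=cv2.INTER_CUBIC))
```

```text
the job is handed in; nothing more can be done
None
the job is handed in; nothing more can be done
```

I finished the whole job and handed it in at about 19.5 s of the 54 s allowed. `hand_in` reports no verdict, so what follows rests on my own measurements and pictures.

**What I did**
- Gripped the magazine by its yellow blade and tipped it forward about 25° about its lower front edge, with its foot still in its place.
- Drew it forward and up clear of the rail, uprighted it and set it between the guides. The dock-frame position measured x = -60 mm, y = 0 mm, with the wrist force showing the weight off the tool. I then let go.
- Took it again by the body at the end that sticks out, with the tool tilted 20°, and slid it in until it stalled against the stop. The force rose from about 5 N to 10 N along the dock, with no further travel. I then released it and drew the gripper clear.

**Last checks before handing in**
- **Position:** the magazine's exposed front edge measured 30.8 mm outside the hood, against 30 mm when fully home. It was centred across the dock to within about 0.2 mm.
- **Row and bystanders:** in the last scene picture all four cartons stood upright in the row, and the wipes box looked undisturbed. I did not measure any of these, and the bottle and tip box were outside that picture.
- **Robot:** it touched nothing, with under 1 N of force on the tool.

**What disagreed or failed**
- A blade reading put its front edge at -3 mm in the dock frame, where +3 mm was expected. I put this down to having marked the blade's lower edge instead of its top, and did not recheck it.
- The picture I tried to take after handing in was refused.

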